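Load the pot carrier and hold it up level

ROBOT

A 6-joint arm with a two-finger parallel gripper is mounted at the origin on a cart in front of the work surface, level with it; the furniture and walls round the work are solid. World frame = base frame: x ahead of the robot, y to its left, z up, the work surface at z = 0. Lengths are in m, angles in rad, forces in N, time in s.
With the tool pointing down it reaches from about 0.35 to 0.775 m from the base axis. Payload 5.5 kg.
Tool frame: the origin (TCP) lies midway between the tips of the shut fingers; the grasp point (between the pads) lies 19 mm behind it (grip_depth is the distance from the TCP to the grasp point, in m); z points along the fingers, y is the line along which they close (so a half turn about z gives the same grasp; the last joint's range is limited). The gripper opens to 85 mm and grips with 20 to 120 N. Pads are 22 mm wide; open, the fingers measure 114 mm over their backs; the gripper's body (76 mm by 85 mm) begins 54 mm behind the grasp point. The pads swing forward as they close: fully open they stand 13 mm farther back than shut.
Start: joints at [-1.274, 0.313, 0.046, 1.304, 0, 1.431], TCP at [0.243, -0.521, 0.231] pointing down, gripper open.
Joint ranges: [-2.76, 2.76], [-0.86, 1.69], [-1.03, 1.26], [-2.2, 2.34], [-1.47, 1.5], [-3.14, 3.14]. Speed limits (rad/s): [2.57, 2.57, 3.14, 3.14, 3.14, 3.14].

INTERFACE

Orientations are given as a rotation vector (axis times angle).
In Python, from rig import * gives the robot as it stands.
- The arm moves only by the tool send_rows, never from a script. Its argument "targets" is a list of rows, each an object with "xyz": the shift along the tool's x, y, z in mm, a list of three; "spin": the turn about the tool's z in degrees. A call has 1 to 8 rows; each row shifts and turns the commanded pose from where the row before left it, along the tool's axes as they then stand; what a row does not reach is not made up. A row lasts 1/10 s, in which the tool goes at most 50 mm and 8.59 degrees, less where a joint would pass 70% of its speed; a pose out of reach is approached as far as the arm can. A call is refused whole if a number of a shift passes 50 or a number of a turn 8.59, either way. A call with a gripper value outside its range is refused whole. "grip" is the finger opening in mm, from 0 to 85.4, set as the call begins (left out, the last holds). The fingers move at their own pace and stop on an object; "grip_force" is the grip in N (left out, the last holds). Time passes only in rows, so rows that do not move let the fingers close. It gives the time, the measured TCP pose, the force, the opening and the grip force at its end, in the units of the state.
- get_obs(): the state, without advancing time (a new reading comes with each control period).
- read_camera(name): name is "scene" or "top" or "wrist"; returns a dict with "pixels" (420x560x3 uint8, red, green, blue), "camera_matrix" (3x3 intrinsics, pixels), "camera_from_world" (4x4, takes a point from world to camera coordinates); the wrist camera has in their place "T_tool_cam" (4x4, takes a point from camera to tool coordinates, whose origin is the TCP and whose axes are the flange's). Camera axes: x right, y up, looking along -z (the intrinsics and any distortion apply to the point x, -y, -z); pixel columns grow to the right and rows downward; lengths in m; the calibration is good to about 2 mm. The wrist camera is an equidistant fisheye: a pixel r from the principal point sees the ray r / f radians off the axis. A picture is of the moment at which its call begins: read the wrist's pose just before it. There is no depth.
- hand_in(): hands the job in; it is judged then, once.
Trained networks look in the newest picture that a camera, given by its name, has taken for a name from the list of things; names that differ only in an ending like _2 or _b are one class to them, and where a whole thing is asked for, a point or a joint stands for the part that bears it (a point fixed in the world has none). Each returns a list of dicts, best first, with "p" (0 to 1); they miss things now and then, are a little off and sometimes report something else, mostly with a low value. They report only what shows in the picture. A call takes as long as a camera call. They do not tell look-alikes from the thing itself.
- spot_in(camera, label): "position" ([column, row] in pixels, amid what is visible of it).
- silhouettes(camera, label): "pixels" (420x560 bool, what is visible of it) and "position" ([column, row] in pixels, amid what is visible of it).
The state is a dict: "clock": time; "qpos": joint angles; "qd": joint speeds; "effort": joint torques, N m; "tool_pos": TCP position; "orientation": TCP orientation; "force": force on the tool from outside, world axes, zero at the start; "torque": the same for the moment, N m; "gripper_width": finger opening in m; "grip_force": force on a finger pad.
Only numpy, scipy, OpenCV 4.12 (cv2) and the standard library are available. Lean on these libraries where they do the work, as an engineer would, in place of code of your own. Each camera call takes 0.05 s, during which the arm holds its last target. There are 200 camera calls.

TASK

Two small white screw-lid pots stand near the front of the table, one to the left and one to the right of the wooden carrier: put them upright into the carrier's two round pockets, one pot in each (either pot in either), and let go of them, while the carrier stands on the table. Then take the carrier by the bar of its handle, lift it about 15 cm off the table, keeping it level all the way, and finish while still holding it there, steady and level with both pots in their pockets; do not put it down. Leave everything else on the table where it is.

Things in the scene. Friction and masses are not known exactly. Their poses are not given: they have to be found in the camera images.
- carrier: loose carrier, 0.3 kg: a plywood block 70 x 220 mm and 18 mm thick with two round pockets in its top and a handle across its middle. The origin is the centre of its underside; x runs along the handle bar (short side of the block), y along the block's long side, z up. It stands flat on the table with its long side roughly across in front of the robot.
- grip (a point): centre of the carrier's wooden handle bar, axes as the carrier's. The bar is 14 x 14 mm in section and 74 mm long, along the carrier's x; its centre is 78 mm and its top 85 mm above the carrier's underside, over the carrier's origin. It stands on two thin steel posts (8 mm thick, at x = -26 and +26 mm), with free space below the bar; grip it across y. The loaded carrier balances about it.
- pocket_left (a point): centre of the mouth of the pocket at the carrier's y = +75 mm, level with the top of the block (18 mm above the carrier's underside). Axes as the carrier's. Round blind bore, 51 mm across and 12 mm deep, flat floor, small chamfer.
- pocket_right (a point): the same for the pocket at the carrier's y = -75 mm.
- pot_big: loose closed pot with a screw lid, white, round: 45 mm across the lid (the top 11 mm), 43 mm below it, 38 mm tall, 0.05 kg; it stands to the left or to the right of the carrier, nearest to it (other pots farther back are not meant). The origin is the centre of its underside, z up its axis.
- pot_big_mid (a point): centre of that pot, 19 mm above its underside. In a pocket it lies 7 mm above the pocket's mouth.
- pot_small: loose closed pot with a screw lid, white, round: 41 mm across the lid (the top 11 mm), 39 mm below it, 34 mm tall, 0.04 kg; it stands on the other side of the carrier. The origin is the centre of its underside, z up its axis.
- pot_small_mid (a point): centre of that pot, 17 mm above its underside. In a pocket it lies 5 mm above the pocket's mouth.
- cup_mid (a point): bystander: centre of a round white sorting cup, 62 mm across and 23 mm tall, loose on the table behind the left-hand pot.
- tray_mid (a point): bystander: centre of a square black tray, 72 x 72 x 19 mm, loose on the table behind the right-hand pot.
- card_box_mid (a point): bystander: centre of a small lidded card box, 50 x 70 x 27 mm, loose on the table behind the carrier.
Mind the look-alikes: they are no part of the job. What is shaped like the pot_big but black or orange is not meant.

How it is judged:
By the outcome, as a careful person would: the job done as asked, in the order asked, and still so for the second after the job is handed in, while the arm keeps its last pose, push and grip.
It also fails if it takes over 61 s, if anything falls off the work surface, if the arm or the gripper's body presses on something with over 40 N, if the wrist force passes 120 N, or if a joint passes its speed limit or range.

## Working session

There is one attempt and no reset: what is moved stays moved. The work goes in short steps, Python scripts to look and compute and a tool call to move; the robot and the scene stay as the last step left them, time stands still between calls to the robot, and variables do not carry over. Pictures are saved under pics/ and viewed, at most 13 in all, crops included, and the job is handed in when it is done.

Besides the shell and the picture viewer there is one more tool, called after ">>>" as name(argument=value, ...), one argument or row to a line, values as JSON. send_rows: Moves the arm, as the interface text tells. Its arguments: {"type":"object","properties":{"targets":{"type":"array"},"grip":{"type":"number"},"grip_force":{"type":"number"}},"required":["targets"]}

```bash
mkdir -p pics; ls
cat > h.py <<'E'
from rig import *
import numpy as np, cv2
from scipy.spatial.transform import Rotation as R
def ray(cam,px):
    K=cam["camera_matrix"];T=np.array(cam["camera_from_world"]);
    d=np.linalg.inv(K)@[px[0],px[1],1]; d=np.array([d[0],-d[1],-d[2]])
    Rm=T[:3,:3]; return -Rm.T@T[:3,3], Rm.T@d
def onz(cam,px,z):
    o,d=ray(cam,px); return o+d*(z-o[2])/d[2]
def proj(cam,p):
    T=np.array(cam["camera_from_world"]);c=T[:3,:3]@p+T[:3,3]
    u=np.array(cam["camera_matrix"])@[c[0],-c[1],-c[2]]; return u[:2]/u[2]
E
python3 - <<'E'
from h import *
o=get_obs();print({k:np.round(v,4) for k,v in o.items()})
a=read_camera("scene");b=read_camera("top")
for n,c in(("scene",a),("top",b)):
    cv2.imwrite(f"pics/{n}0.png",c["pixels"][:,:,::-1]); print(c.keys(),np.round(c["camera_matrix"],1).tolist(),np.round(c["camera_from_world"],3).tolist())
    for l,z in (("carrier",0.018),("grip",.078),("pocket_left",.018),("pocket_right",.018),("pot_big",.02),("pot_small",.02),("cup_mid",.012),("tray_mid",.01),("card_box_mid",.013)):
        print(n,l,[(round(s["p"],2),np.round(s["position"]).tolist(),np.round(onz(c,s["position"],z),3).tolist()) for s in spot_in(n,l)[:4]])
E
```

```text
pics
{'clock': np.float64(0.0), 'qpos': array([-1.2736,  0.314 ,  0.045 ,  1.3036,  0.    ,  1.4312]), 'qd': array([-0.0007, -0.0008,  0.0003,  0.0006,  0.0002, -0.0009]), 'effort': array([-7.00000e-04, -4.80623e+01,  2.98537e+01,  1.94000e-02,
       -4.00000e-04,  0.00000e+00]), 'tool_pos': array([ 0.2431, -0.5205,  0.2304]), 'orientation': array([-3.0652e+00, -6.8020e-01,  2.0000e-04]), 'force': array([ 0.0204,  0.3505, -0.0686]), 'torque': array([-0.0165, -0.0212, -0.0134]), 'grip_force': np.float64(0.0), 'gripper_width': np.float64(0.0858)}
dict_keys(['pixels', 'camera_matrix', 'camera_from_world']) [[538.1, 0.0, 276.4], [0.0, 538.1, 205.0], [0.0, 0.0, 1.0]] [[-0.609, -0.793, 0.004, 0.401], [0.47, -0.357, 0.807, -0.337], [-0.639, 0.494, 0.59, -1.104], [0.0, 0.0, 0.0, 1.0]]
scene carrier [(0.66, [321.0, 240.0], [0.481, -0.013, 0.018])]
scene grip []
scene pocket_left [(0.65, [321.0, 240.0], [0.482, -0.011, 0.018]), (0.51, [226.0, 296.0], [0.465, 0.295, 0.018])]
scene pocket_right [(0.77, [323.0, 238.0], [0.485, -0.022, 0.018])]
scene pot_big [(0.54, [348.0, 172.0], [0.679, -0.295
[... 589 characters left out ...]
 1.0]]
top carrier [(0.85, [281.0, 252.0], [0.473, -0.01, 0.018])]
top grip [(0.9, [280.0, 254.0], [0.466, -0.006, 0.078])]
top pocket_left [(0.61, [282.0, 251.0], [0.477, -0.013, 0.018])]
top pocket_right [(0.97, [280.0, 249.0], [0.483, -0.008, 0.018])]
top pot_big [(0.76, [386.0, 235.0], [0.522, -0.336, 0.02]), (0.69, [372.0, 188.0], [0.669, -0.297, 0.02]), (0.58, [179.0, 259.0], [0.456, 0.304, 0.02]), (0.57, [361.0, 220.0], [0.57, -0.261, 0.02])]
top pot_small [(0.61, [177.0, 256.0], [0.464, 0.312, 0.02])]
top cup_mid [(0.75, [174.0, 197.0], [0.651, 0.324, 0.012])]
top tray_mid [(0.65, [336.0, 178.0], [0.706, -0.187, 0.01])]
top card_box_mid [(0.96, [267.0, 171.0], [0.729, 0.029, 0.013])]
```

Run:
```python
import cv2
a=cv2.imread("pics/top0.png")[140:320,130:430]
cv2.imwrite("pics/topc.png",cv2.resize(a,(800,480),interpolation=cv2.INTER_CUBIC))
```

```text
(no output)
```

View pics/topc.png

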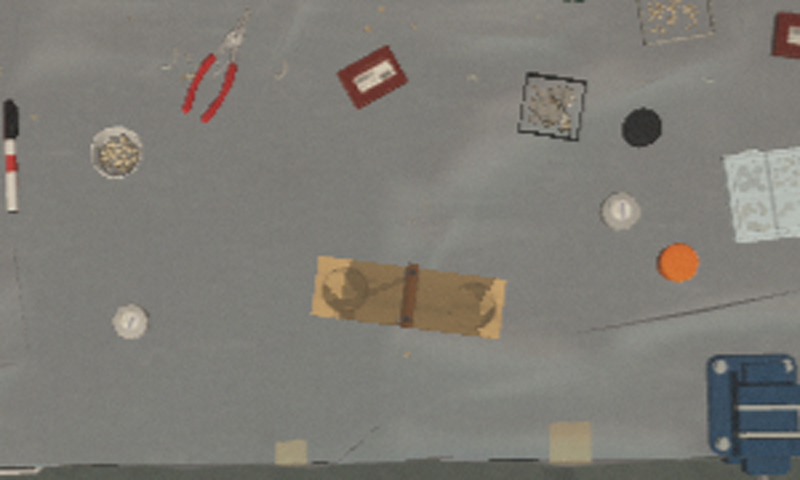

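View pics/scene0.png

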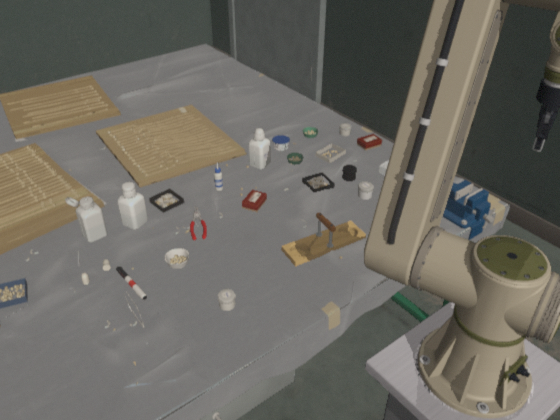

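The left white pot (top px ~179,261) and the right white pot (~363,219) match the description: white with a screw lid. Near the right one stand an orange pot (~384,238) and a black one (~370,188), which are the look-alikes. The right pot looks wider, so it is pot_big. I'll measure these and plan the first move.

```bash
cat >> h.py <<'E'
def plan(xyz,yaw_ty=None,step=46,pose=None):
    """yaw_ty: world direction angle (deg) of tool y; prints rows"""
    o=get_obs(); p=np.array(o["tool_pos"]);Rm=R.from_rotvec(o["orientation"])
    ty=Rm.as_matrix()[:,1]; ang=0
    if yaw_ty is not None: ang=-((yaw_ty-np.degrees(np.arctan2(ty[1],ty[0]))+180)%360-180)
    d=np.array(xyz)-p; n=int(max(np.ceil(np.linalg.norm(d)*1000/step),np.ceil(abs(ang)/8.5),1))
    rows=[]; c=p.copy()
    for i in range(n):
        s=Rm.inv().apply((p+d*(i+1)/n)-c)*1000; s=np.round(s,1); c=c+Rm.apply(s)/1000
        rows.append((s.tolist(),round(ang/n,2))); Rm=Rm*R.from_rotvec([0,0,np.radians(round(ang/n,2))])
    print("from",np.round(p,4),"n",n); [print(r) for r in rows]
def wray(w,o,px):
    K=np.array(w["camera_matrix"]);a=np.array([(px[0]-K[0,2])/K[0,0],(px[1]-K[1,2])/K[1,1]]);r=np.hypot(*a)
    s=np.sin(r)/max(r,1e-9); d=np.array([a[0]*s,-a[1]*s,-np.cos(r)])
    T=np.array(w["T_tool_cam"]);Rm=R.from_rotvec(o["orientation"]).as_matrix()
    return np.array(o["tool_pos"])+Rm@T[:3,3], Rm@T[:3,:3]@d
def wonz(w,o,px,z):
    a,d=wray(w,o,px); return a+d*(z-a[2])/d[2]
def wproj(w,o,p):
    T=np.array(w["T_tool_cam"]);Rm=R.from_rotvec(o["orientation"]).as_matrix()
    c=T[:3,:3].T@(Rm.T@(np.array(p)-o["tool_pos"])-T[:3,3]); v=np.array([c[0],-c[1],-c[2]])
    r=np.arctan2(np.hypot(v[0],v[1]),v[2]);h=np.hypot(v[0],v[1]);K=np.array(w["camera_matrix"])
    return np.array([K[0,2]+K[0,0]*r*v[0]/h,K[1,2]+K[1,1]*r*v[1]/h])
E
python3 - <<'E'
from h import *
c=read_camera("top")
for px,z in(((178.75,260.75),.034),((362.9,219.1),.038),((384,238),.038)):print(onz(c,px,z))
for px in((130+318/2.667,140+257/2.667),(130+506/2.667,140+281/2.667),(130+500/2.667,140+338/2.667),(130+311/2.667,140+315/2.667)):print(onz(c,px,.018))
w=read_camera("wrist");print(np.round(w["T_tool_cam"],3),np.round(w["camera_matrix"],1))
plan([.57-.03,-.262,.20],-97)
E
```

```text
[0.45090694 0.30303766 0.034     ]
[ 0.57132986 -0.263442    0.038     ]
[ 0.51242688 -0.32639295  0.038     ]
[0.5236827  0.08747048 0.018     ]
[ 0.49305929 -0.13065672  0.018     ]
[ 0.42732208 -0.12234949  0.018     ]
[0.45655721 0.09610459 0.018     ]
[[-0.     0.966  0.26   0.066]
 [ 1.     0.     0.001 -0.001]
 [ 0.001  0.26  -0.966 -0.143]
 [ 0.     0.     0.     1.   ]] [[325.2   0.  281.9]
 [  0.  325.2 206. ]
 [  0.    0.    1. ]]
from [ 0.2432 -0.5211  0.2313] n 9
([42.1, -12.1, 3.5], np.float64(3.56))
([41.2, -14.8, 3.5], np.float64(3.56))
([40.2, -17.2, 3.4], np.float64(3.56))
([39.1, -19.7, 3.5], np.float64(3.56))
([37.8, -22.1, 3.5], np.float64(3.56))
([36.3, -24.4, 3.5], np.float64(3.56))
([34.7, -26.6, 3.5], np.float64(3.56))
([33.0, -28.8, 3.4], np.float64(3.56))
([31.2, -30.7, 3.5], np.float64(3.56))
```

>>> send_rows(
  targets=[
    {"xyz": [42,-12,3.5],"spin": 4},
    {"xyz": [42,-15,3.5],"spin": 4},
    {"xyz": [42,-18,3.5],"spin": 4},
    {"xyz": [42,-22,3.5],"spin": 4},
    {"xyz": [41,-25,3.5],"spin": 4},
    {"xyz": [40,-28,3.5],"spin": 4},
    {"xyz": [38,-31,3.5],"spin": 4},
    {"xyz": [36,-33,3.5],"spin": 4},
  ],
  grip=70,
)

```text
clock: 1.9
tool_pos: [0.5313, -0.2762, 0.2034]
orientation: [3.135, -0.196, 0.001]
force: [1.0, -0.5, 0.4]
gripper_width: 0.0702
grip_force: 0.0
```

```bash
cat > look.py <<'E'
import sys
from h import *
o=get_obs(); w=read_camera("wrist"); n=sys.argv[1]
cv2.imwrite(f"pics/{n}.png",w["pixels"][:,:,::-1]); np.save(f"pics/{n}.npy",w["pixels"])
print(round(float(o["clock"]),2),np.round(o["tool_pos"],4),np.round(o["orientation"],3))
for l in sys.argv[2:]:
    l,z=l.split(":");z=float(z)
    for s in silhouettes("wrist",l)[:3]:
        m=s["pixels"].astype(np.uint8); ys,xs=np.nonzero(m)
        (cx,cy),rr=cv2.minEnclosingCircle(np.c_[xs,ys].astype(np.float32))
        print(l,round(s["p"],2),np.round(s["position"],1),"enc",round(cx,1),round(cy,1),round(rr,1),np.round(wonz(w,o,s["position"],z),4)[:2],np.round(wonz(w,o,(cx,cy),z),4)[:2])
E
python3 look.py w1 pot_big:.03
```

```text
1.9 [ 0.5313 -0.2762  0.2034] [ 3.135e+00 -1.960e-01  1.000e-03]
pot_big 0.9 [333.1 196.8] enc 335.5 195.4 24.1 [ 0.5149 -0.3253] [ 0.516  -0.3279]
pot_big 0.68 [282.7  41.2] enc 280.7 44.3 23.8 [ 0.6741 -0.2941] [ 0.6712 -0.2918]
pot_big 0.63 [263.1 145.7] enc 263.9 144.9 23.7 [ 0.5742 -0.2624] [ 0.5749 -0.2632]
```

View pics/w1.png

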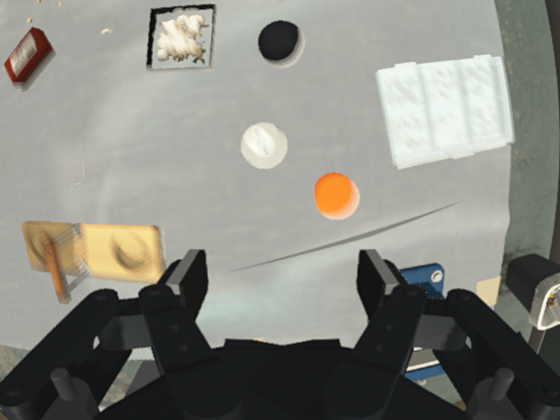

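The picture shows the white pot at (263,146), the orange one at (336,196) and the black one at (281,42). I'll grasp the white one, after fitting the cylinder outline to the mask.

```bash
cat >> h.py <<'E'
from scipy.optimize import minimize
def fitcyl(m,pj,x0,dl,db,h,z0=0.):
    t=np.linspace(0,2*np.pi,48,endpoint=False);C=np.c_[np.cos(t),np.sin(t)]
    S=8
    M=cv2.resize(m.astype(np.float32),None,fx=1,fy=1)
    def poly(x):
        P=[pj(np.r_[x+r*c,z0+z]) for r,z in((db/2,0),(dl/2,h-.011),(dl/2,h)) for c in C]
        return cv2.convexHull(np.array(P,np.float32))
    def cost(v):
        im=np.zeros(m.shape,np.uint8);cv2.fillPoly(im,[np.round(poly(v/1000)*16).astype(np.int32)],255,cv2.LINE_AA,4)
        return np.abs(im/255.-M).sum()/M.sum()
    r=minimize(cost,np.array(x0)*1000,method="Nelder-Mead",options=dict(initial_simplex=np.array(x0)*1000+[[0,0],[4,0],[0,4]]))
    return r.x/1000,r.fun
E
python3 - <<'E'
from h import *
o=get_obs();w=read_camera("wrist")
for s in silhouettes("wrist","pot_big"):
    if np.hypot(*(np.array(s["position"])-[263,146]))<10:
        for dl,db,h in((.045,.043,.038),(.041,.039,.034)):print(fitcyl(s["pixels"],lambda p:wproj(w,o,p),[.571,-.263],dl,db,h))
c=read_camera("top")
for l in("pot_big","pot_small"):
  for s in silhouettes("top",l):
    for q,x0 in(([363,219],[.571,-.263]),([179,261],[.451,.303])):
      if np.hypot(*(np.array(s["position"])-q))<8:
        for dl,db,h in((.045,.043,.038),(.041,.039,.034)):print(l,q,fitcyl(s["pixels"],lambda p:proj(c,p),x0,dl,db,h))
plan([.571,-.2625,.10],-98)
plan([.571,-.2625,.02],-98)
E
```

```text
(array([ 0.57572179, -0.26315415]), np.float64(0.09648031687571662))
(array([ 0.5749636 , -0.26237607]), np.float64(0.10081187820668729))
from [ 0.5292 -0.2785  0.2034] n 3
([13.2, -7.0, 34.5], np.float64(0.32))
([13.1, -7.1, 34.4], np.float64(0.32))
([13.1, -7.2, 34.5], np.float64(0.32))
from [ 0.5292 -0.2785  0.2034] n 5
([7.9, -4.2, 36.7], np.float64(0.19))
([7.9, -4.3, 36.7], np.float64(0.19))
([7.9, -4.2, 36.6], np.float64(0.19))
([7.9, -4.3, 36.7], np.float64(0.19))
([7.8, -4.4, 36.7], np.float64(0.19))
```

>>> send_rows(
  targets=[
    {"xyz": [14,-7,34.5],"spin": 0.3},
    {"xyz": [14,-7,34.5],"spin": 0.3},
    {"xyz": [14,-7,34.5],"spin": 0.3},
    {"xyz": [0,0,0],"spin": 0},
  ],
)

```text
clock: 2.65
tool_pos: [0.5715, -0.2613, 0.0947]
orientation: [-3.13, 0.217, 0.011]
force: [-0.9, 1.0, -0.5]
gripper_width: 0.0699
grip_force: 0.0
```

```bash
cat > pot.py <<'E'
import sys
from h import *
l,x,y,dl,db,h,z0=sys.argv[1],*map(float,sys.argv[2:8])
o=get_obs();w=read_camera("wrist"); print(round(float(o["clock"]),2),np.round(o["tool_pos"],4))
cv2.imwrite(f"pics/p{o['clock']:.1f}.png",w["pixels"][:,:,::-1])
px=wproj(w,o,[x,y,z0+h/2])
for s in silhouettes("wrist",l):
    print(round(s["p"],2),np.round(s["position"]),px.round())
    if np.hypot(*(np.array(s["position"])-px))<40: print(fitcyl(s["pixels"],lambda p:wproj(w,o,p),[x,y],dl,db,h,z0))
E
python3 pot.py pot_big .574 -.263 .045 .043 .038 0
```

```text
2.65 [ 0.5715 -0.2613  0.0947]
0.96 [308.  56.] [285. 210.]
0.75 [284. 212.] [285. 210.]
(array([ 0.57578613, -0.2635332 ]), np.float64(0.12596927808199834))
0.6 [382. 256.] [285. 210.]
```

Run:
```python
from h import *
o=get_obs();w=read_camera("wrist");print(np.round(o["tool_pos"],4),np.round(o["orientation"],3))
im=w["pixels"][:,:,::-1].copy()
t=np.linspace(0,2*np.pi,60)
for x,y,col in((.5758,-.2635,(0,0,255)),(.5713,-.2634,(255,0,0))):
  for r,z in((.0225,.038),(.0215,0)):
    P=np.array([wproj(w,o,[x+r*np.cos(a),y+r*np.sin(a),z]) for a in t]);cv2.polylines(im,[np.round(P*16).astype(np.int32)],True,col,1,cv2.LINE_AA,4)
cv2.imwrite("pics/c2.png",cv2.resize(im[130:290,190:430],(800,533),interpolation=cv2.INTER_CUBIC))
plan([.5755,-.2632,.015],-98)
```

```text
[ 0.573  -0.263   0.0997] [-3.134e+00  2.180e-01  3.000e-03]
from [ 0.5738 -0.2635  0.101 ] n 2
([0.8, -0.3, 43.0], np.float64(0.02))
([0.8, -0.3, 43.0], np.float64(0.02))
```

View pics/c2.png

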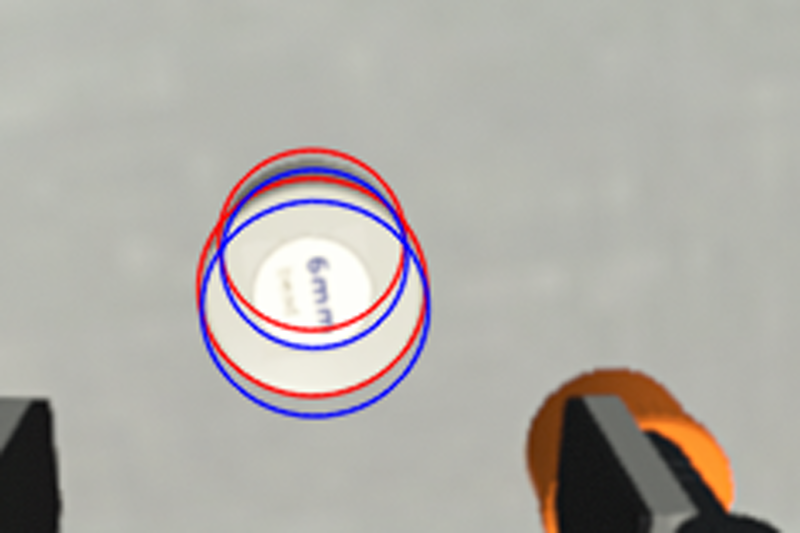

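>>> send_rows(
  targets=[
    {"xyz": [1,0,30],"spin": 0},
    {"xyz": [1,0,30],"spin": 0},
    {"xyz": [0,0,30],"spin": 0},
    {"xyz": [0,0,0],"spin": 0},
    {"xyz": [0,0,0],"spin": 0},
  ],
)

```text
clock: 3.3
tool_pos: [0.5765, -0.2635, 0.0118]
orientation: [3.133, -0.217, 0.002]
force: [0.5, -0.3, -0.7]
gripper_width: 0.0702
grip_force: 0.0
```

>>> send_rows(
  targets=[
    {"xyz": [0,0,0],"spin": 0},
    {"xyz": [0,0,0],"spin": 0},
    {"xyz": [0,0,0],"spin": 0},
    {"xyz": [0,0,0],"spin": 0},
    {"xyz": [0,0,0],"spin": 0},
    {"xyz": [0,0,0],"spin": 0},
  ],
  grip=38,
  grip_force=25,
)

```text
clock: 3.9
tool_pos: [0.5778, -0.2637, 0.0128]
orientation: [3.131, -0.216, 0.006]
force: [-1.8, -1.0, 6.1]
gripper_width: 0.0438
grip_force: 24.7
```

Run:
```python
from h import *
plan([.50,-.11,.17],-98)
```

```text
from [ 0.5778 -0.2637  0.0128] n 6
([-16.3, -23.5, -26.3], np.float64(0.02))
([-16.2, -23.6, -26.4], np.float64(0.02))
([-16.3, -23.5, -26.3], np.float64(0.02))
([-16.3, -23.5, -26.3], np.float64(0.02))
([-16.3, -23.5, -26.4], np.float64(0.02))
([-16.2, -23.5, -26.3], np.float64(0.02))
```

>>> send_rows(
  targets=[
    {"xyz": [0,0,-30],"spin": 0},
    {"xyz": [-5,0,-40],"spin": 0},
    {"xyz": [-30,-30,-35],"spin": 0},
    {"xyz": [-30,-35,-30],"spin": 0},
    {"xyz": [-30,-40,-20],"spin": 0},
    {"xyz": [-30,-40,0],"spin": 0},
    {"xyz": [-20,-35,0],"spin": 0},
    {"xyz": [0,0,0],"spin": 0},
  ],
)

```text
clock: 4.7
tool_pos: [0.461, -0.0701, 0.1589]
orientation: [-3.134, 0.209, -0.0]
force: [0.5, -0.4, -0.8]
gripper_width: 0.044
grip_force: 25.8
```

```bash
python3 look.py w3 carrier:.018 grip:.078 pocket_left:.018 pocket_right:.018
```

```text
4.7 [ 0.461  -0.0701  0.1589] [-3.134  0.209 -0.   ]
carrier 0.89 [227.4 179.6] enc 228.4 177.8 120.9 [ 0.4809 -0.0227] [ 0.4824 -0.0238]
grip 0.6 [226.8 180.8] enc 228.4 178.2 120.7 [ 0.4896 -0.0339] [ 0.4913 -0.0353]
pocket_left 0.58 [224.4 182.4] enc 228.4 177.8 120.9 [ 0.4787 -0.0195] [ 0.4824 -0.0238]
pocket_right 0.63 [227.  183.4] enc 228.9 178.8 120.6 [ 0.4775 -0.0217] [ 0.4814 -0.0241]
```

View pics/w3.png

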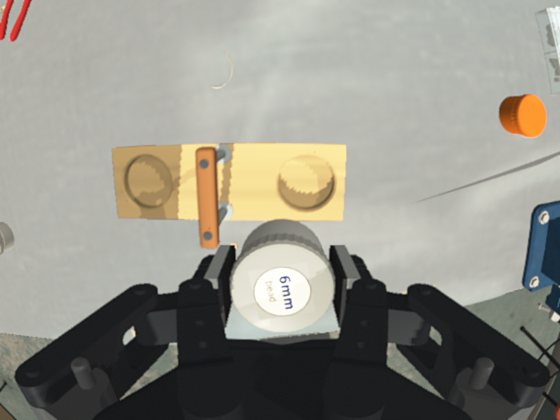

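The picture shows the pot held upright, with the left pocket at (147,182) and the right pocket at (306,183). Next I fit the carrier's x, y and yaw to its mask.

```bash
cat >> h.py <<'E'
def cworld(v,p):
    c,s=np.cos(v[2]),np.sin(v[2]); return np.array([v[0]+c*p[0]-s*p[1],v[1]+s*p[0]+c*p[1],p[2]])
def boxpts(cx,cy,cz,lx,ly,lz): return [np.array([cx+a*lx/2,cy+b*ly/2,cz+e*lz/2]) for a in(-1,1) for b in(-1,1) for e in(-1,1)]
PARTS=[boxpts(0,0,.009,.07,.22,.018),boxpts(0,0,.078,.074,.014,.014),boxpts(-.026,0,.045,.008,.008,.06),boxpts(.026,0,.045,.008,.008,.06)]
def fitcar(m,pj,v0,valid=None):
    W=np.ones(m.shape) if valid is None else valid.astype(float)
    def cost(u):
        v=np.array(u)*[1e-3,1e-3,1e-2]; im=np.zeros(m.shape,np.uint8)
        for P in PARTS:
            h=cv2.convexHull(np.array([pj(cworld(v,p)) for p in P],np.float32)); t=np.zeros_like(im)
            cv2.fillPoly(t,[np.round(h*16).astype(np.int32)],255,cv2.LINE_AA,4); im=np.maximum(im,t)
        return (np.abs(im/255.-m)*W).sum()/m.sum()
    x0=np.array(v0)/[1e-3,1e-3,1e-2]
    r=minimize(cost,x0,method="Nelder-Mead",options=dict(initial_simplex=x0+[[0,0,0],[4,0,0],[0,4,0],[0,0,3]]))
    return r.x*[1e-3,1e-3,1e-2],r.fun
E
cat > car.py <<'E'
from h import *
import sys
o=get_obs();w=read_camera("wrist");s=silhouettes("wrist","carrier")[0]
val=np.ones((420,560),bool); val[215:]=False if len(sys.argv)>1 else True
v,f=fitcar(s["pixels"],lambda p:wproj(w,o,p),[.475,-.017,-.139],val);print("wrist",np.round(v,4),np.degrees(v[2]).round(2),f,np.round(o["tool_pos"],4))
im=w["pixels"][:,:,::-1].copy();t=np.linspace(0,2*np.pi,60)
for y in(-.075,.075):
    P=np.array([wproj(w,o,cworld(v,[.0255*np.cos(a),y+.0255*np.sin(a),.018])) for a in t]);cv2.polylines(im,[np.round(P*16).astype(np.int32)],True,(0,0,255),1,cv2.LINE_AA,4)
for P in PARTS[:2]:
    h=cv2.convexHull(np.array([wproj(w,o,cworld(v,p)) for p in P],np.float32));cv2.polylines(im,[np.round(h*16).astype(np.int32)],True,(0,255,0),1,cv2.LINE_AA,4)
cv2.imwrite("pics/car%.1f.png"%o["clock"],cv2.resize(im[110:310,80:400],(800,500),interpolation=cv2.INTER_CUBIC))
for y in(-.075,0,.075):print(y,cworld(v,[0,y,0]).round(4))
E
python3 car.py
python3 - <<'E'
from h import *
c=read_camera("top");s=silhouettes("top","carrier")[0]
print(fitcar(s["pixels"],lambda p:proj(c,p),[.475,-.017,-.139]))
E
ls pics
```

```text
wrist [ 0.4801 -0.0171 -0.1376] -7.89 0.0382249742002064 [ 0.4646 -0.075   0.158 ]
-0.075 [ 0.4698 -0.0914  0.    ]
0 [ 0.4801 -0.0171  0.    ]
0.075 [0.4904 0.0571 0.    ]
(array([ 0.47694872, -0.01441033, -0.15574688]), np.float64(0.9815695227862835))
c2.png
car5.0.png
p2.6.png
scene0.png
top0.png
topc.png
w1.npy
w1.png
w3.npy
w3.png
```

View pics/car5.0.png

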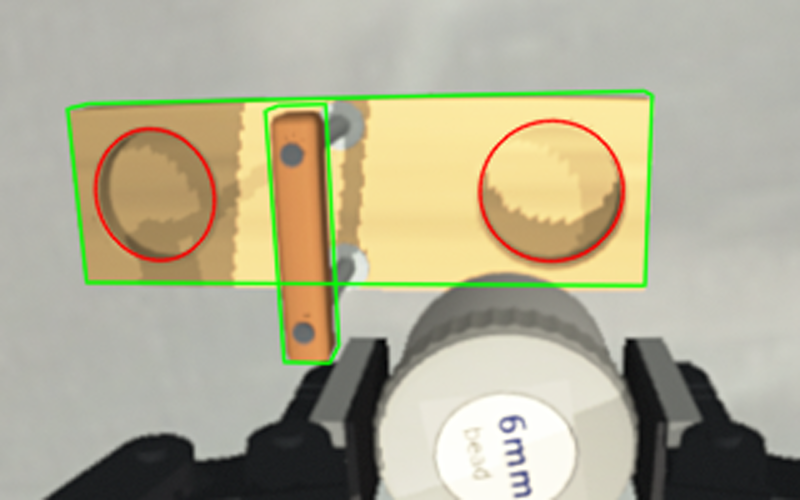

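Run:
```python
from h import *
plan([.4698,-.0914,.04],-97.9)
```

```text
from [ 0.4639 -0.0748  0.1572] n 3
([2.7, 5.2, 39.1], np.float64(-0.02))
([2.7, 5.2, 39.0], np.float64(-0.02))
([2.7, 5.2, 39.1], np.float64(-0.02))
```

```bash
python3 pot.py pot_big .463 -.075 .045 .043 .038 .1445
```

```text
5.15 [ 0.4639 -0.0748  0.1572]
0.94 [282. 278.] [284. 268.]
(array([ 0.46015299, -0.07334748]), np.float64(0.08824816486370723))
0.77 [520. 115.] [284. 268.]
```

>>> send_rows(
  targets=[
    {"xyz": [3,6,37],"spin": 0},
    {"xyz": [3.5,5.5,37],"spin": 0},
    {"xyz": [4,5,33],"spin": 0},
    {"xyz": [0,0,0],"spin": 0},
    {"xyz": [0,0,0],"spin": 0},
    {"xyz": [0,0,0],"spin": 0},
  ],
)

```text
clock: 5.85
tool_pos: [0.4729, -0.0921, 0.0521]
orientation: [3.134, -0.216, 0.003]
force: [0.7, 0.2, -0.2]
gripper_width: 0.0441
grip_force: 25.9
```

```bash
cat > ov.py <<'E'
from h import *
import sys
n,px,py,z,dl,db,h=sys.argv[1],*map(float,sys.argv[2:8])
o=get_obs();w=read_camera("wrist");print(o["clock"],np.round(o["tool_pos"],4),np.round(o["orientation"],3))
im=w["pixels"][:,:,::-1].copy();t=np.linspace(0,2*np.pi,60)
def circ(x,y,z,r,col):
    P=np.array([wproj(w,o,[x+r*np.cos(a),y+r*np.sin(a),z]) for a in t]);cv2.polylines(im,[np.round(P*16).astype(np.int32)],True,col,1,cv2.LINE_AA,4)
circ(px,py,.018,.0255,(0,0,255));circ(o["tool_pos"][0],o["tool_pos"][1],z+h,dl/2,(255,0,0))
cv2.imwrite(f"pics/{n}.png",cv2.resize(im[110:410,120:440],(800,600) if 0 else (640,600),interpolation=cv2.INTER_CUBIC))
E
python3 ov.py ov1 .469 -.0914 .038 .045 .043 .038
```

```text
5.85 [ 0.4729 -0.0921  0.0521] [ 3.134e+00 -2.160e-01  3.000e-03]
```

View pics/ov1.png

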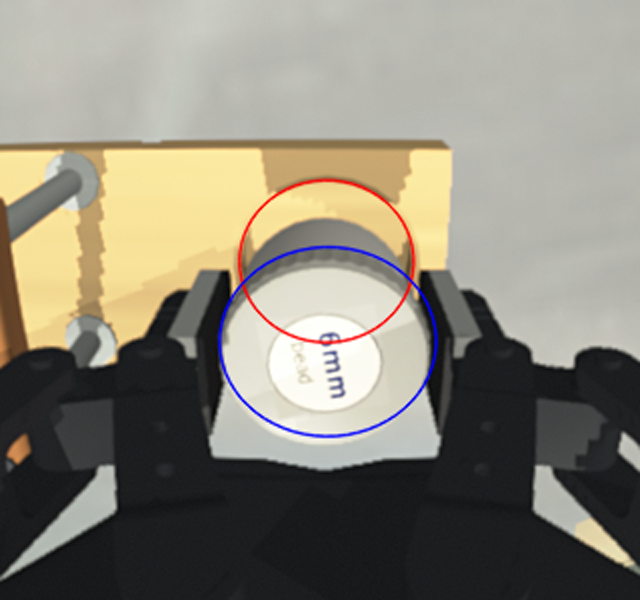

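The pot hovers over the right pocket, with its lid about 2 mm toward -x of the TCP as expected. I'll lower it.

>>> send_rows(
  targets=[
    {"xyz": [-1,0,12],"spin": 0},
    {"xyz": [0,0,10],"spin": 0},
    {"xyz": [0,0,6],"spin": 0},
    {"xyz": [0,0,3],"spin": 0},
    {"xyz": [0,0,0],"spin": 0},
    {"xyz": [0,0,0],"spin": 0},
  ],
)

```text
clock: 6.5
tool_pos: [0.471, -0.0917, 0.0197]
orientation: [3.134, -0.216, 0.0]
force: [0.5, -0.4, -0.3]
gripper_width: 0.0438
grip_force: 25.9
```

>>> send_rows(
  targets=[
    {"xyz": [0,0,0.7],"spin": 0},
    {"xyz": [0,0,0],"spin": 0},
    {"xyz": [0,0,0],"spin": 0},
    {"xyz": [0,0,0],"spin": 0},
  ],
  grip=65,
)

```text
clock: 6.9
tool_pos: [0.4709, -0.0917, 0.0189]
orientation: [3.134, -0.216, 0.0]
force: [0.8, -0.4, -0.2]
gripper_width: 0.065
grip_force: 0.0
```

>>> send_rows(
  targets=[
    {"xyz": [0,0,-20],"spin": 0},
    {"xyz": [0,0,-45],"spin": 0},
    {"xyz": [0,0,-45],"spin": 0},
    {"xyz": [0,-40,-30],"spin": 0},
    {"xyz": [0,-45,-10],"spin": 0},
    {"xyz": [0,-45,0],"spin": 0},
  ],
)

```text
clock: 7.5
tool_pos: [0.4887, 0.0261, 0.1715]
orientation: [-3.126, 0.184, -0.009]
force: [0.2, -0.8, -0.5]
gripper_width: 0.0649
grip_force: 0.0
```

```bash
python3 car.py
python3 - <<'E'
from h import *
plan([.44,.303,.13],-98)
E
```

```text
wrist [ 0.4793 -0.0169 -0.1409] -8.07 0.16815410331927086 [0.4887 0.0261 0.1715]
-0.075 [ 0.4687 -0.0911  0.    ]
0 [ 0.4793 -0.0169  0.    ]
0.075 [0.4898 0.0574 0.    ]
from [0.4875 0.0273 0.1696] n 7
([-11.2, -38.3, 6.1], np.float64(0.21))
([-11.4, -38.2, 6.0], np.float64(0.21))
([-11.5, -38.2, 6.1], np.float64(0.21))
([-11.7, -38.2, 6.1], np.float64(0.21))
([-11.8, -38.1, 6.0], np.float64(0.21))
([-11.9, -38.1, 6.1], np.float64(0.21))
([-12.1, -38.0, 6.1], np.float64(0.21))
```

>>> send_rows(
  targets=[
    {"xyz": [-10,-39,8],"spin": 0},
    {"xyz": [-10,-39,8],"spin": 0},
    {"xyz": [-10,-39,8],"spin": 0},
    {"xyz": [-11,-39,8],"spin": 0},
    {"xyz": [-11,-39,8],"spin": 0},
    {"xyz": [-11,-39,8],"spin": 0},
    {"xyz": [-11,-39,8],"spin": 0},
    {"xyz": [0,0,0],"spin": 0},
  ],
)

```text
clock: 8.4
tool_pos: [0.4192, 0.1518, 0.1291]
orientation: [-3.008, -0.116, 0.013]
force: [0.4, -0.5, 0.5]
gripper_width: 0.065
grip_force: 0.0
```

>>> send_rows(
  targets=[
    {"xyz": [0,0,0],"spin": 0},
    {"xyz": [0,0,0],"spin": 0},
  ],
)

```text
clock: 8.6
tool_pos: [0.4223, 0.1502, 0.13]
orientation: [-3.009, -0.111, 0.008]
force: [-0.6, 0.3, -0.1]
gripper_width: 0.0649
grip_force: 0.0
```

```bash
python3 pot.py pot_small .455 .303 .041 .039 .034 0; python3 pot.py pot_small .455 .303 .045 .043 .038 0
```

```text
8.6 [0.4223 0.1502 0.13  ]
0.96 [134. 151.] [134. 150.]
(array([0.45506993, 0.30445671]), np.float64(0.106158986197559))
8.7 [0.4224 0.1499 0.13  ]
0.94 [131. 148.] [133. 150.]
(array([0.45491879, 0.30702845]), np.float64(0.3742146427755086))
0.2 [467. 145.] [133. 150.]
```

Run:
```python
from h import *
o=get_obs();print(np.round(o["qpos"],3),np.round(R.from_rotvec(o["orientation"]).as_matrix(),3))
```

```text
[ 0.072  0.117 -0.469  0.986  0.13   3.141] [[ 0.997  0.072 -0.011]
 [ 0.073 -0.989  0.13 ]
 [-0.001 -0.13  -0.992]]
```

The last joint hit its limit and tilted the tool, so I'll unwind it by a half turn.

>>> send_rows(
  targets=[
    {"xyz": [0,0,-10],"spin": -8.5},
    {"xyz": [0,0,-5],"spin": -8.5},
    {"xyz": [0,0,0],"spin": -8.5},
    {"xyz": [0,0,0],"spin": -8.5},
  ],
)

```text
clock: 9.2
tool_pos: [0.4223, 0.148, 0.1448]
orientation: [-2.846, -0.995, -0.05]
force: [0.2, 0.1, 0.1]
gripper_width: 0.0649
grip_force: 0.0
```

Run:
```python
from h import *
o=get_obs();print(np.round(o["qpos"],3),np.round(R.from_rotvec(o["orientation"]).as_matrix(),3))
```

```text
[ 0.068  0.104 -0.445  1.024  0.13   2.537] [[ 0.783  0.623 -0.01 ]
 [ 0.618 -0.775  0.13 ]
 [ 0.073 -0.108 -0.992]]
```

Joint 5 keeps a 0.13 rad tilt, and moves and spins alone can't remove it directly. Pushing against joint 6's opposite limit should mirror the effect and undo it. First I spin over there.

>>> send_rows(
  targets=[
    {"xyz": [0,0,0],"spin": -8.5},
    {"xyz": [0,0,0],"spin": -8.5},
    {"xyz": [0,0,0],"spin": -8.5},
    {"xyz": [0,0,0],"spin": -8.5},
    {"xyz": [0,0,0],"spin": -8.5},
    {"xyz": [0,0,0],"spin": -8.5},
    {"xyz": [0,0,0],"spin": -8.5},
    {"xyz": [0,0,0],"spin": -8.5},
  ],
)

```text
clock: 10.0
tool_pos: [0.4221, 0.148, 0.1446]
orientation: [-1.825, -2.446, -0.149]
force: [0.2, -0.5, -0.1]
gripper_width: 0.0649
grip_force: 0.0
```

>>> send_rows(
  targets=[
    {"xyz": [0,0,0],"spin": -8.5},
    {"xyz": [0,0,0],"spin": -8.5},
    {"xyz": [0,0,0],"spin": -8.5},
    {"xyz": [0,0,0],"spin": -8.5},
    {"xyz": [0,0,0],"spin": -8.5},
    {"xyz": [0,0,0],"spin": -8.5},
    {"xyz": [0,0,0],"spin": -8.5},
    {"xyz": [0,0,0],"spin": -8.5},
  ],
)

```text
clock: 10.8
tool_pos: [0.4221, 0.148, 0.1446]
orientation: [-0.148, -3.114, -0.202]
force: [0.6, 0.9, 0.1]
gripper_width: 0.0654
grip_force: 0.0
```

>>> send_rows(
  targets=[
    {"xyz": [0,0,0],"spin": -8.5},
    {"xyz": [0,0,0],"spin": -8.5},
    {"xyz": [0,0,0],"spin": -8.5},
    {"xyz": [0,0,0],"spin": -8.5},
    {"xyz": [0,0,0],"spin": -8.5},
    {"xyz": [0,0,0],"spin": -8.5},
    {"xyz": [0,0,0],"spin": -8.5},
    {"xyz": [0,0,0],"spin": -8.5},
  ],
)

```text
clock: 11.6
tool_pos: [0.4221, 0.148, 0.1446]
orientation: [-1.598, 2.631, 0.18]
force: [0.3, 0.1, 1.1]
gripper_width: 0.0652
grip_force: 0.0
```

>>> send_rows(
  targets=[
    {"xyz": [0,0,0],"spin": -8.5},
    {"xyz": [0,0,0],"spin": -8.5},
    {"xyz": [0,0,0],"spin": -8.5},
    {"xyz": [0,0,0],"spin": -8.5},
    {"xyz": [0,0,0],"spin": -8.5},
    {"xyz": [0,0,0],"spin": -8.5},
    {"xyz": [0,0,0],"spin": -8.5},
    {"xyz": [0,0,0],"spin": -8.5},
  ],
)

```text
clock: 12.4
tool_pos: [0.4221, 0.148, 0.1446]
orientation: [-2.749, 1.266, 0.098]
force: [-0.4, 0.5, 0.8]
gripper_width: 0.0651
grip_force: 0.0
```

>>> send_rows(
  targets=[
    {"xyz": [0,0,0],"spin": -8.5},
    {"xyz": [0,0,0],"spin": -8.5},
    {"xyz": [0,0,0],"spin": -8.5},
    {"xyz": [0,0,0],"spin": -8.5},
    {"xyz": [0,0,0],"spin": -8.5},
    {"xyz": [0,0,0],"spin": -8.5},
    {"xyz": [0,0,0],"spin": -4},
  ],
)

```text
clock: 13.1
tool_pos: [0.4217, 0.1534, 0.1446]
orientation: [-3.013, -0.127, 0.007]
force: [-0.7, -0.4, 0.1]
gripper_width: 0.0648
grip_force: 0.0
```

```bash
cat > q.py <<'E'
from h import *
o=get_obs();q=o["qpos"];print(o["clock"],np.round(q,3),"pitch",round(q[1]-q[2]+q[3]-np.pi/2,4),np.round(o["tool_pos"],4));print(np.round(R.from_rotvec(o["orientation"]).as_matrix(),4))
E
python3 q.py
```

```text
13.1 [ 0.084  0.105 -0.443  1.022  0.126 -3.142] pitch -0.0009 [0.4217 0.1534 0.1446]
[[ 9.965e-01  8.330e-02 -9.600e-03]
 [ 8.380e-02 -9.886e-01  1.249e-01]
 [ 9.000e-04 -1.253e-01 -9.921e-01]]
```

>>> send_rows(
  targets=[
    {"xyz": [0,40,0],"spin": 0},
    {"xyz": [0,0,0],"spin": 0},
    {"xyz": [0,0,0],"spin": 0},
  ],
)

```text
clock: 13.4
tool_pos: [0.4234, 0.1365, 0.1393]
orientation: [-3.032, -0.084, 0.005]
force: [-0.6, -0.2, -0.4]
gripper_width: 0.065
grip_force: 0.0
```

```bash
python3 q.py
```

```text
13.4 [ 0.056  0.104 -0.456  1.01   0.108 -3.141] pitch -0.0 [0.4234 0.1365 0.1393]
[[ 9.985e-01  5.510e-02 -6.100e-03]
 [ 5.550e-02 -9.926e-01  1.078e-01]
 [-1.000e-04 -1.080e-01 -9.941e-01]]
```

>>> send_rows(
  targets=[
    {"xyz": [0,40,-4],"spin": -5},
    {"xyz": [0,40,-4],"spin": -5},
    {"xyz": [0,40,-4],"spin": -5},
    {"xyz": [0,0,0],"spin": 0},
    {"xyz": [0,0,0],"spin": 0},
  ],
)

```text
clock: 13.9
tool_pos: [0.418, 0.1486, 0.1426]
orientation: [-3.127, -0.246, -0.026]
force: [0.0, 0.3, 0.6]
gripper_width: 0.065
grip_force: 0.0
```

```bash
python3 q.py
```

```text
13.9 [ 1.580e-01  9.700e-02 -4.510e-01  1.006e+00  3.000e-03 -3.141e+00] pitch -0.0169 [0.418  0.1486 0.1426]
[[ 0.9875  0.1565  0.0162]
 [ 0.1564 -0.9877  0.0058]
 [ 0.0169 -0.0032 -0.9999]]
```

Joint 5 is back to ~0, leaving a harmless 1° of pitch. Now I unwind toward the mid range.

>>> send_rows(
  targets=[
    {"xyz": [0,0,0],"spin": 8.5},
    {"xyz": [0,0,0],"spin": 8.5},
    {"xyz": [0,0,0],"spin": 8.5},
    {"xyz": [0,0,0],"spin": 8.5},
    {"xyz": [0,0,0],"spin": 8.5},
    {"xyz": [0,0,0],"spin": 8.5},
    {"xyz": [0,0,0],"spin": 8.5},
    {"xyz": [0,0,0],"spin": 8.5},
  ],
)

```text
clock: 14.7
tool_pos: [0.4181, 0.1479, 0.1424]
orientation: [-2.717, 1.551, -0.017]
force: [0.3, -0.3, -0.1]
gripper_width: 0.0651
grip_force: 0.0
```

>>> send_rows(
  targets=[
    {"xyz": [0,0,0],"spin": 8.5},
    {"xyz": [0,0,0],"spin": 8.5},
    {"xyz": [0,0,0],"spin": 8.5},
    {"xyz": [0,0,0],"spin": 8.5},
    {"xyz": [0,0,0],"spin": 8.5},
    {"xyz": [0,0,0],"spin": 8.5},
    {"xyz": [0,0,0],"spin": 8.5},
    {"xyz": [0,0,0],"spin": 8.5},
  ],
)

```text
clock: 15.5
tool_pos: [0.4181, 0.1479, 0.1425]
orientation: [-1.384, 2.802, -0.003]
force: [-0.2, -0.1, -0.1]
gripper_width: 0.0655
grip_force: 0.0
```

```bash
python3 q.py
python3 - <<'E'
from h import *
plan([.465,.300,.115],82)
E
```

```text
15.5 [ 0.156  0.097 -0.451  1.005  0.003 -0.761] pitch -0.0166 [0.4181 0.1479 0.1425]
[[-0.6078 -0.794   0.0159]
 [-0.794   0.6079  0.0057]
 [-0.0142 -0.0092 -0.9999]]
from [0.4181 0.1479 0.1425] n 8
([-18.6, 6.9, 3.6], np.float64(7.57))
([-17.5, 9.4, 3.7], np.float64(7.57))
([-16.2, 11.5, 3.6], np.float64(7.57))
([-14.5, 13.6, 3.6], np.float64(7.57))
([-12.5, 15.4, 3.7], np.float64(7.57))
([-10.5, 16.9, 3.6], np.float64(7.57))
([-8.1, 18.1, 3.6], np.float64(7.57))
([-5.7, 19.0, 3.7], np.float64(7.57))
```

>>> send_rows(
  targets=[
    {"xyz": [-18.5,7,3.6],"spin": 7.6},
    {"xyz": [-17.5,9.5,3.6],"spin": 7.6},
    {"xyz": [-16,11.5,3.6],"spin": 7.6},
    {"xyz": [-14.5,13.5,3.6],"spin": 7.6},
    {"xyz": [-12.5,15.5,3.6],"spin": 7.6},
    {"xyz": [-10.5,17,3.6],"spin": 7.6},
    {"xyz": [-8,18,3.6],"spin": 7.6},
    {"xyz": [-5.5,19,3.6],"spin": 7.6},
  ],
)

```text
clock: 16.3
tool_pos: [0.4638, 0.3009, 0.1149]
orientation: [0.223, 3.118, 0.01]
force: [-0.3, 0.9, -0.0]
gripper_width: 0.0651
grip_force: 0.0
```

>>> send_rows(
  targets=[
    {"xyz": [0,0,0],"spin": 0},
    {"xyz": [0,0,0],"spin": 0},
  ],
)

```text
clock: 16.5
tool_pos: [0.4631, 0.3001, 0.1148]
orientation: [0.209, 3.12, 0.009]
force: [0.5, -0.6, 0.7]
gripper_width: 0.0649
grip_force: 0.0
```

```bash
python3 pot.py pot_small .455 .304 .041 .039 .034 0; python3 q.py
python3 - <<'E'
from h import *
plan([.455,.304,.01],82)
E
```

```text
16.5 [0.4631 0.3001 0.1148]
0.74 [284. 199.] [284. 195.]
(array([0.45527533, 0.30300854]), np.float64(0.14932018316308557))
16.6 [ 0.43   0.318 -0.241  0.996 -0.002  0.565] pitch -0.016 [0.4631 0.2997 0.1152]
[[-0.9907  0.1348  0.0155]
 [ 0.1349  0.9908  0.0047]
 [-0.0147  0.0068 -0.9999]]
from [0.4631 0.2997 0.1152] n 3
([3.4, 0.8, 35.0], np.float64(0.08))
([3.3, 0.8, 35.1], np.float64(0.08))
([3.4, 0.9, 35.0], np.float64(0.08))
```

>>> send_rows(
  targets=[
    {"xyz": [3,1,35],"spin": 0},
    {"xyz": [3,1,35],"spin": 0},
    {"xyz": [3,0.5,30],"spin": 0},
    {"xyz": [0,0,5.5],"spin": 0},
    {"xyz": [0,0,0],"spin": 0},
    {"xyz": [0,0,0],"spin": 0},
  ],
)

```text
clock: 17.2
tool_pos: [0.4577, 0.3051, 0.0113]
orientation: [0.213, 3.116, 0.011]
force: [0.7, 0.6, 0.0]
gripper_width: 0.0653
grip_force: 0.0
```

>>> send_rows(
  targets=[
    {"xyz": [0,0,0],"spin": 0},
    {"xyz": [0,0,0],"spin": 0},
    {"xyz": [0,0,0],"spin": 0},
    {"xyz": [0,0,0],"spin": 0},
    {"xyz": [0,0,0],"spin": 0},
    {"xyz": [0,0,0],"spin": 0},
  ],
  grip=34,
  grip_force=25,
)

```text
clock: 17.8
tool_pos: [0.4578, 0.3054, 0.0116]
orientation: [0.212, 3.115, 0.012]
force: [-0.7, -0.7, 6.1]
gripper_width: 0.0399
grip_force: 24.6
```

>>> send_rows(
  targets=[
    {"xyz": [0,0,-40],"spin": 0},
    {"xyz": [0,0,-50],"spin": 0},
    {"xyz": [0,-30,-40],"spin": 0},
    {"xyz": [0,0,0],"spin": 0},
    {"xyz": [0,0,0],"spin": 0},
  ],
)

```text
clock: 18.3
tool_pos: [0.4512, 0.2747, 0.1412]
orientation: [0.213, 3.115, 0.013]
force: [0.1, 0.0, -1.8]
gripper_width: 0.0401
grip_force: 25.7
```

```bash
python3 q.py
python3 - <<'E'
from h import *
plan([.505,.08,.14],82)
E
```

```text
18.3 [ 3.960e-01  2.520e-01 -2.630e-01  1.034e+00 -1.000e-03  5.320e-01] pitch -0.0208 [0.4512 0.2747 0.1412]
[[-0.9905  0.1363  0.0197]
 [ 0.1364  0.9906  0.0067]
 [-0.0186  0.0094 -0.9998]]
from [0.4512 0.2747 0.1412] n 5
([-16.0, -37.1, 0.2], np.float64(0.03))
([-15.9, -37.1, 0.2], np.float64(0.03))
([-16.0, -37.1, 0.2], np.float64(0.03))
([-16.1, -37.1, 0.1], np.float64(0.03))
([-16.0, -37.0, 0.2], np.float64(0.03))
```

>>> send_rows(
  targets=[
    {"xyz": [-16,-37,0],"spin": 0},
    {"xyz": [-16,-37,0],"spin": 0},
    {"xyz": [-16,-37,0],"spin": 0},
    {"xyz": [-16,-37,0],"spin": 0},
    {"xyz": [-16,-37,0],"spin": 0},
    {"xyz": [0,0,0],"spin": 0},
    {"xyz": [0,0,0],"spin": 0},
    {"xyz": [0,0,0],"spin": 0},
  ],
)

```text
clock: 19.1
tool_pos: [0.5035, 0.0812, 0.1382]
orientation: [0.211, 3.121, 0.01]
force: [-0.5, -0.2, 0.5]
gripper_width: 0.0398
grip_force: 25.7
```

```bash
python3 car.py; python3 q.py
python3 - <<'E'
from h import *
o=get_obs();w=read_camera("wrist");t=o["tool_pos"]
for s in silhouettes("wrist","pot_small"):
    print(s["p"],s["position"],fitcyl(s["pixels"],lambda p:wproj(w,o,p),t[:2],.041,.039,.034,t[2]-.0116)[0]-t[:2])
plan([.4924,.056,.05],82)
E
ls pics
```

```text
wrist [ 0.4779 -0.0171 -0.1344] -7.7 0.18834207303297307 [0.5035 0.0812 0.1382]
-0.075 [ 0.4678 -0.0914  0.    ]
0 [ 0.4779 -0.0171  0.    ]
0.075 [0.4879 0.0573 0.    ]
19.2 [ 0.     0.225 -0.305  1.025  0.005  0.134] pitch -0.0149 [0.5037 0.0816 0.1387]
[[-0.9909  0.1335  0.0149]
 [ 0.1336  0.991   0.0054]
 [-0.0141  0.0073 -0.9999]]
0.62 [282.0, 266.0] [-0.00199159  0.0005682 ]
0.47 [187.0, 181.5] [ 0.19625   -0.1565625]
from [0.504  0.0815 0.1391] n 3
([3.1, -9.2, 29.6], np.float64(0.11))
([3.1, -9.1, 29.6], np.float64(0.11))
([3.1, -9.2, 29.6], np.float64(0.11))
c2.png
car19.1.png
car5.0.png
car7.5.png
ov1.png
p16.5.png
p2.6.png
p5.2.png
p8.6.png
p8.7.png
scene0.png
top0.png
topc.png
w1.npy
w1.png
w3.npy
w3.png
```

View pics/car19.1.png

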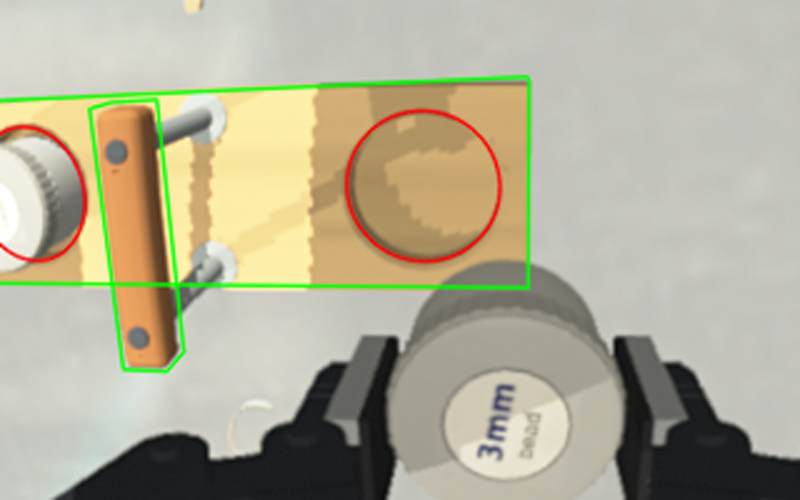

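The overlay matches well and pot_big sits in the right pocket. I'll hover pot_small over the left pocket.

>>> send_rows(
  targets=[
    {"xyz": [4,-9,30],"spin": 0},
    {"xyz": [4,-9,30],"spin": 0},
    {"xyz": [3.5,-9,29],"spin": 0},
    {"xyz": [0,0,0],"spin": 0},
    {"xyz": [0,0,0],"spin": 0},
    {"xyz": [0,0,0],"spin": 0},
  ],
)

```text
clock: 19.9
tool_pos: [0.4924, 0.0562, 0.0516]
orientation: [0.211, 3.116, 0.01]
force: [-0.3, -0.5, -0.9]
gripper_width: 0.0396
grip_force: 25.7
```

```bash
python3 q.py;python3 - <<'E'
from h import *
plan([.4904,.0568,.0185],82)
E
```

```text
19.9 [-0.052  0.28  -0.472  0.8    0.006  0.083] pitch -0.0188 [0.4924 0.0562 0.0516]
[[-0.9907  0.1347  0.0191]
 [ 0.1348  0.9909  0.0052]
 [-0.0183  0.0077 -0.9998]]
from [0.4924 0.0562 0.0516] n 1
([2.7, 0.1, 33.1], np.float64(0.26))
```

>>> send_rows(
  targets=[
    {"xyz": [2.5,0,12],"spin": 0},
    {"xyz": [0,0,10],"spin": 0},
    {"xyz": [0,0,6],"spin": 0},
    {"xyz": [0,0,4],"spin": 0},
    {"xyz": [0,0,0],"spin": 0},
    {"xyz": [0,0,0],"spin": 0},
  ],
)

```text
clock: 20.5
tool_pos: [0.4891, 0.0561, 0.0181]
orientation: [0.212, 3.118, 0.01]
force: [0.4, -0.7, -0.4]
gripper_width: 0.0396
grip_force: 25.7
```

>>> send_rows(
  targets=[
    {"xyz": [0,0,0],"spin": 0},
    {"xyz": [0,0,0],"spin": 0},
    {"xyz": [0,0,0],"spin": 0},
    {"xyz": [0,0,0],"spin": 0},
  ],
  grip=60,
)

```text
clock: 20.9
tool_pos: [0.489, 0.0561, 0.0181]
orientation: [0.212, 3.118, 0.01]
force: [0.4, 0.7, -0.2]
gripper_width: 0.0598
grip_force: 0.0
```

>>> send_rows(
  targets=[
    {"xyz": [0,0,-20],"spin": 0},
    {"xyz": [0,0,-40],"spin": 0},
    {"xyz": [0,0,-45],"spin": 0},
    {"xyz": [-10,-40,-30],"spin": 0},
    {"xyz": [-10,-35,0],"spin": 0},
    {"xyz": [0,0,0],"spin": 0},
    {"xyz": [0,0,0],"spin": 0},
    {"xyz": [0,0,0],"spin": 0},
  ],
)

```text
clock: 21.7
tool_pos: [0.4954, -0.0201, 0.1515]
orientation: [0.212, 3.12, 0.011]
force: [0.4, -0.2, 1.1]
gripper_width: 0.0601
grip_force: 0.0
```

```bash
python3 car.py; python3 q.py
python3 - <<'E'
from h import *
plan([.479,-.017,.10],82)
E
ls pics/car2*
```

```text
wrist [ 0.4779 -0.0172 -0.1452] -8.32 0.32251935685057576 [ 0.4954 -0.0201  0.1515]
-0.075 [ 0.4671 -0.0914  0.    ]
0 [ 0.4779 -0.0172  0.    ]
0.075 [0.4888 0.057  0.    ]
21.8 [-0.207  0.191 -0.316  1.051  0.009 -0.072] pitch -0.0132 [ 0.4955 -0.0197  0.1515]
[[-0.9908  0.1342  0.0147]
 [ 0.1343  0.9909  0.0057]
 [-0.0138  0.0076 -0.9999]]
from [ 0.4955 -0.0197  0.1515] n 2
([8.7, 0.1, 25.6], np.float64(0.14))
([8.7, -0.0, 25.6], np.float64(0.14))
pics/car21.7.png
```

View pics/car21.7.png

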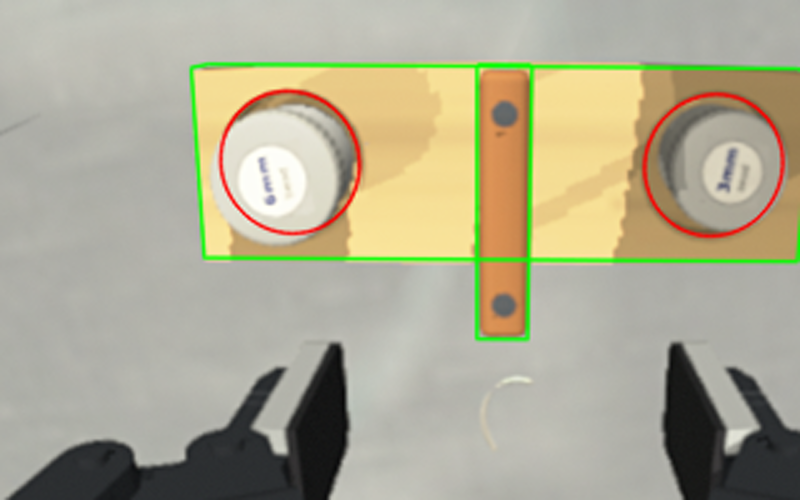

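Both pots stand upright in their pockets and the bar is centred between the fingers. I'll go down to the bar.

>>> send_rows(
  targets=[
    {"xyz": [9,0,20],"spin": 0},
    {"xyz": [9.5,0,25],"spin": 0},
    {"xyz": [0,0,25],"spin": 0},
    {"xyz": [0,0,22.5],"spin": 0},
    {"xyz": [0,0,0],"spin": 0},
    {"xyz": [0,0,0],"spin": 0},
  ],
)

```text
clock: 22.4
tool_pos: [0.4789, -0.017, 0.0592]
orientation: [0.211, 3.12, 0.01]
force: [0.7, -0.2, 0.7]
gripper_width: 0.0599
grip_force: 0.0
```

>>> send_rows(
  targets=[
    {"xyz": [0,0,0],"spin": 0},
    {"xyz": [0,0,0],"spin": 0},
    {"xyz": [0,0,0],"spin": 0},
    {"xyz": [0,0,0],"spin": 0},
    {"xyz": [0,0,0],"spin": 0},
    {"xyz": [0,0,0],"spin": 0},
    {"xyz": [0,0,0],"spin": 0},
    {"xyz": [0,0,0],"spin": 0},
  ],
  grip=5,
  grip_force=70,
)

```text
clock: 23.2
tool_pos: [0.4802, -0.0179, 0.0604]
orientation: [0.212, 3.116, 0.01]
force: [0.1, 1.4, 6.7]
gripper_width: 0.0125
grip_force: 69.5
```

```bash
python3 q.py
python3 - <<'E'
from h import *
o=get_obs();print(o["force"],o["torque"],o["gripper_width"],o["grip_force"])
plan(o["tool_pos"]+[0,0,.15],None)
E
```

```text
23.2 [-0.21   0.246 -0.494  0.814  0.009 -0.074] pitch -0.0168 [ 0.4802 -0.0179  0.0604]
[[-0.9906  0.1356  0.0183]
 [ 0.1357  0.9907  0.0049]
 [-0.0174  0.0073 -0.9998]]
[0.11246737 1.38688078 6.69939872] [ 0.04158397  0.15007968 -0.08742099] 0.012545534454722153 69.54720139503479
from [ 0.4802 -0.0179  0.0604] n 4
([-0.7, 0.3, -37.5], 0.0)
([-0.6, 0.3, -37.5], 0.0)
([-0.7, 0.2, -37.5], 0.0)
([-0.6, 0.3, -37.5], 0.0)
```

>>> send_rows(
  targets=[
    {"xyz": [0,0,-3],"spin": 0},
    {"xyz": [0,0,-5],"spin": 0},
    {"xyz": [0,0,-7],"spin": 0},
    {"xyz": [0,0,-8],"spin": 0},
    {"xyz": [0,0,-8],"spin": 0},
    {"xyz": [0,0,-6],"spin": 0},
    {"xyz": [0,0,-3],"spin": 0},
    {"xyz": [0,0,0],"spin": 0},
  ],
)

```text
clock: 24.0
tool_pos: [0.4792, -0.0181, 0.0999]
orientation: [0.212, 3.117, 0.009]
force: [-0.4, -0.9, -4.6]
gripper_width: 0.0126
grip_force: 68.3
```

```bash
python3 q.py
python3 - <<'E'
from h import *
a=read_camera("scene");cv2.imwrite("pics/lift.png",cv2.resize(a["pixels"][130:310,200:440,::-1],(800,600),interpolation=cv2.INTER_CUBIC))
E
```

```text
24.0 [-0.211  0.202 -0.44   0.913  0.008 -0.075] pitch -0.0159 [ 0.4792 -0.0181  0.0999]
[[-0.9906  0.1355  0.0173]
 [ 0.1356  0.9908  0.0049]
 [-0.0165  0.0072 -0.9998]]
```

View pics/lift.png

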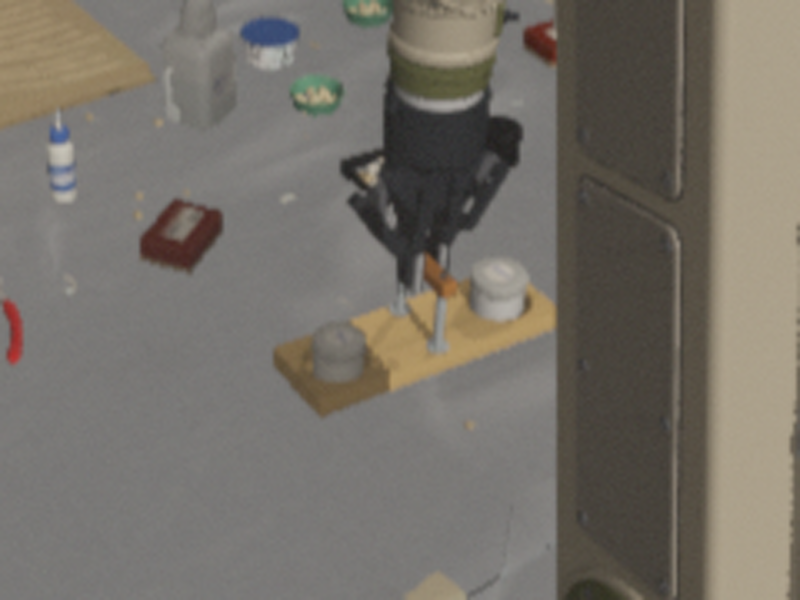

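The carrier is off the table and level, with both pots in place. I'll lift the remaining 110 mm.

>>> send_rows(
  targets=[
    {"xyz": [-0.2,0,-6],"spin": 0},
    {"xyz": [-0.3,0,-14],"spin": 0},
    {"xyz": [-0.3,0,-20],"spin": 0},
    {"xyz": [-0.3,0,-22],"spin": 0},
    {"xyz": [-0.3,0,-20],"spin": 0},
    {"xyz": [-0.3,0,-14],"spin": 0},
    {"xyz": [-0.2,0,-9],"spin": 0},
    {"xyz": [0,0,-4],"spin": 0},
  ],
)

```text
clock: 24.85
tool_pos: [0.4791, -0.0188, 0.2091]
orientation: [0.212, 3.118, 0.009]
force: [0.7, -0.2, -5.0]
gripper_width: 0.0126
grip_force: 68.4
```

>>> send_rows(
  targets=[
    {"xyz": [0,0,0],"spin": 0},
    {"xyz": [0,0,0],"spin": 0},
    {"xyz": [0,0,0],"spin": 0},
    {"xyz": [0,0,0],"spin": 0},
    {"xyz": [0,0,0],"spin": 0},
    {"xyz": [0,0,0],"spin": 0},
    {"xyz": [0,0,0],"spin": 0},
    {"xyz": [0,0,0],"spin": 0},
  ],
)

```text
clock: 25.65
tool_pos: [0.4789, -0.0188, 0.2083]
orientation: [0.212, 3.119, 0.01]
force: [0.0, -0.1, -4.2]
gripper_width: 0.0128
grip_force: 68.4
```

```bash
python3 q.py
python3 - <<'E'
from h import *
a=read_camera("scene");cv2.imwrite("pics/lift2.png",cv2.resize(a["pixels"][100:280,200:440,::-1],(800,600),interpolation=cv2.INTER_CUBIC))
E
```

```text
25.65 [-0.212  0.124 -0.252  1.18   0.008 -0.076] pitch -0.0148 [ 0.4789 -0.0188  0.2083]
[[-0.9906  0.1355  0.0162]
 [ 0.1356  0.9908  0.0051]
 [-0.0153  0.0072 -0.9999]]
```

View pics/lift2.png

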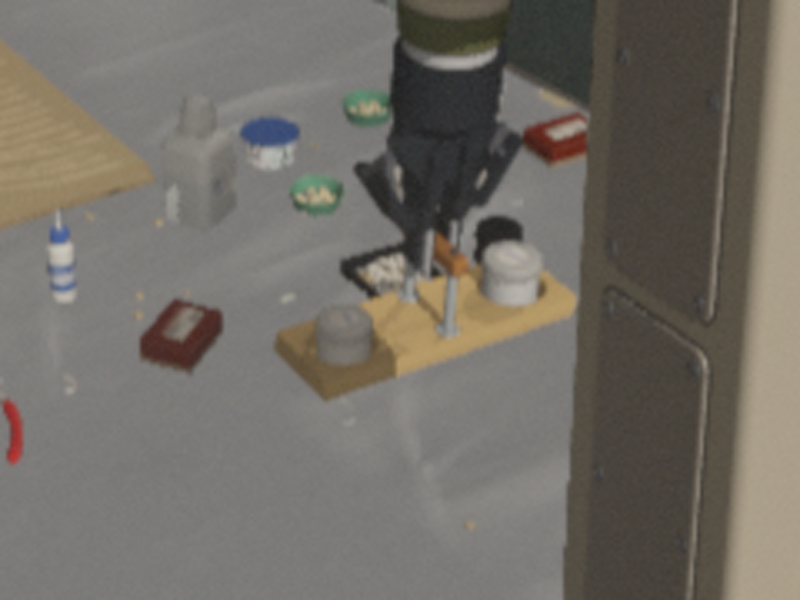

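The carrier is held level about 148 mm up, with both pots in their pockets. I'm handing in.

```bash
python3 -c "
from rig import *
print(hand_in())"
```

```text
the job is handed in; nothing more can be done
None
```

I put both white pots upright in the carrier's pockets (big pot right, small pot left), then lifted it by its bar. I handed in at about 26 s with it held steady and level about 15 cm up, both pots still in place.

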